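# Unlock the folding stay and shut the tool chest

## Task

The tool chest on the bench is propped open by the locked folding stay on its end. Lift the stay's knee past centre by its handle so that it unlocks, without straining the stay's foot bracket, then lower the lid gently, without slamming it, and press its free edge home on the seal with about 15 newtons for a second (10 at least, never 25). Leave the tins and the jar where they stand.

Things in the scene. Friction and masses are not known exactly. Their poses are not given: they have to be found in the camera images.
- chest: Open plywood tool chest, 220 long (its x) x 220 deep (its y) x 110 mm high, fixed on a packing board that lifts it 0 to 20 mm off the bench. Origin: centre of its underside. Its lid is hinged along the top of its +y side; the folding stay is on its +x end face.
- lid: The plywood lid, 224 x 222 x 14 mm, about 0.45 kg, standing open at 75 deg from shut. Origin: on the hinge line at mid length; its axes are the chest's while it stands as found. The outer face looks to the chest's +y (and up). Any push on it of 25 N or more is too much.
- lid_hinge (a point): Point on the lid's hinge line at mid length: chest frame (0, +110, 110) mm. The hinge line runs along the chest's x.
- lid_edge (a point): Middle of the lid's free edge, on its outer face: 220 mm from the hinge along the lid and 14 mm out of the hinge plane.
- lid_swing (a joint): Lid angle, rad: 0 as it stands open, 1.309 where the shut lid meets the rubber seal (a hard stop: it hardly gives). The hinge is stiff: the lid stays where it is left, and 1 to 5 N at the free edge lowers it once the stay is unlocked.
- handle_grip (a point): Grip point of the stay's handle, a rubber bar of 18 mm diameter, 62 mm long, along the chest's x, sticking out from the knee (24 mm end cap). On its axis (the knee's axis), 65 mm out from the chest's end face, 25 mm inside the end cap, 130 mm above the chest's underside when locked. Fixed to the lower link: moves on a circle of 105 mm radius about the foot pivot in the chest's y-z plane.
- foot_pivot (a point): On the axis of the stay's foot pivot, level in x with handle_grip: chest frame (175, -90, 85) mm. The lower link (105 mm) runs from it to the knee, rising 25 deg towards the chest's +y when locked; the upper link (105 mm) goes on to the lid, 90 mm from the hinge. Unlocking carries the knee up and towards -y round this pivot.
- knee (a joint): Knee angle, rad: 0 locked on its stop (knee sags below the line foot-lid), 0.244 links in line (centre), growing as the knee rises and folds, about 2.25 when the lid is shut. Beyond 0.45 it stays unlocked by itself. Passing centre lifts the lid about 1 deg and resists with a few newtons; then the lid sinks a little. Near centre the knee turns 2 rad per rad of the lower link.
- stay_foot (a joint): Give of the stay's foot bracket along the chest's y, m: 0 unloaded, sprung at 12 N per mm. It is bent, and the job spoilt, beyond 0.0025 either way (30 N). Passing centre alone uses about 0.001; pulling or pushing the handle along the lower link, or pressing down the lid while the stay is locked, adds to it.
- paint_tin: Steel paint tin, 90 mm diameter, 105 mm high, bystander. Origin: centre of its underside.
- spray_can: Aluminium can, 60 mm diameter, 150 mm high, bystander. Origin: centre of its underside.
- screw_jar: Glass jar with steel cap, 66 mm diameter, 85 mm high, bystander. Origin: centre of its underside.

How it is judged:
By the outcome, as a careful person would: the job done as asked, in the order asked, and still so for the second after the job is handed in, with the robot touching nothing.
It also fails if it takes over 72 s, if anything falls off the work surface, if the arm or the gripper's body presses on something with over 40 N, if the wrist force passes 120 N, or if a joint passes its speed limit or range.

## Robot

A 6-joint arm with a two-finger parallel gripper is mounted at the origin on the work surface. World frame = base frame: x ahead of the robot, y to its left, z up, the work surface at z = 0. Lengths are in m, angles in rad, forces in N, time in s.
With the tool pointing down it reaches from about 0.35 to 0.775 m from the base axis. Payload 7.3 kg.
Tool frame: the origin (TCP) lies at the centre of the arm's flange, where the gripper is bolted on; the fingertips stand 178 mm ahead of it and the grasp point (between the pads) lies 159 mm ahead of it (tip_extent is the distance from the TCP to the fingertips, in m); z points along the fingers, y is the line along which they close (so a half turn about z gives the same grasp; the last joint's range is limited). The gripper opens to 92 mm and grips with 3 to 60 N. Pads are 19 mm wide; open, the fingers measure 130 mm over their backs; the gripper's body (75 mm by 190 mm) begins 47 mm behind the grasp point.
Start: joints at [-1.369, 0.342, 1.524, -0, 1.275, -0.146], TCP at [0.179, -0.494, 0.405] pointing down, gripper open.
Joint ranges: [-2.53, 2.53], [-0.77, 2.02], [0.04, 2.7], [-1, 4.14], [0.28, 2.66], [-3.11, 3.11]. Speed limits (rad/s): [2.57, 2.57, 3.14, 3.14, 3.14, 3.14].

## Interface

Orientations are given as [roll, pitch, yaw] about the fixed x, y, z axes, in that order (R = Rz(yaw) Ry(pitch) Rx(roll)).
In Python, from cell import * gives the robot as it stands.
- The arm moves only by the tool arm_command, never from a script. Its arguments are lists of equal length, an entry for each row: "xyz": the shift along the world's x, y, z in mm, a list of three; "spin": the turn about the world's z in degrees. In form: {"xyz": [[tx, ty, tz], ...], "spin": [spin, ...]}. A call has 1 to 20 rows; each row shifts and turns the commanded pose from where the row before left it; what a row does not reach is not made up. A row lasts 1/10 s, in which the tool goes at most 50 mm and 8.59 degrees, less where a joint would pass 70% of its speed; a pose out of reach is approached as far as the arm can. A call with a gripper value outside its range is refused whole. "jaw" is the opening, from -1 (shut) to 1 (fully open), set as the call begins (left out, the last holds). The fingers move at their own pace and stop on an object; "squeeze" is the grip in N (left out, the last holds). Time passes only in rows, so rows that do not move let the fingers close. It gives the time, the measured TCP pose, the force, the opening and the grip force at its end, in the units of the state.
- observe(): the state, without advancing time (a new reading comes with each control period).
- read_camera(name): name is "scene" or "top" or "wrist"; returns a dict with "img" (384x512x3 uint8, red, green, blue), "depth" (384x512 float32, m along the optical axis (not along the pixel's ray), 0 where there is no reading), "fx", "fy", "cx", "cy" (pixels), "dist_coeffs" ([k1, k2, p1, p2, k3] as OpenCV has them; the pictures are not rectified), "world_from_camera" (4x4, takes a point from camera to world coordinates). Camera axes: x right, y up, looking along -z (the intrinsics and any distortion apply to the point x, -y, -z); pixel columns grow to the right and rows downward; lengths in m; the calibration is good to about 2 mm. A picture is of the moment at which its call begins.
- hand_in(): hands the job in; it is judged then, once.
The state is a dict: "time": time; "qpos": joint angles; "qvel": joint speeds; "joint_efforts": joint torques, N m; "tool_pos": TCP position; "tool_rot": TCP orientation; "contact_force": force on the tool from outside, world axes, zero at the start; "torque": the same for the moment, N m; "opening": finger opening in m; "grip_force": force on a finger pad.
Only numpy, scipy, OpenCV 4.12 (cv2) and the standard library are available. Lean on these libraries where they do the work, as an engineer would, in place of code of your own. Each camera call takes 0.05 s, during which the arm holds its last target. There are 200 camera calls.

## Working session

There is one attempt and no reset: what is moved stays moved. The work goes in short steps, Python scripts to look and compute and a tool call to move; the robot and the scene stay as the last step left them, time stands still between calls to the robot, and variables do not carry over. Pictures are saved under pics/ and viewed, at most 10 in all, crops included, and the job is handed in when it is done.

Besides the shell and the picture viewer there is one more tool, called after ">>>" by a JSON object that holds its "fn" and its "kwargs". arm_command: Moves the arm, as the interface text tells. Its arguments: {"type":"object","properties":{"xyz":{"type":"array","items":{"type":"array","items":{"type":"number"}}},"spin":{"type":"array","items":{"type":"number"}},"jaw":{"type":"number"},"squeeze":{"type":"number"}},"required":["xyz","spin"]}

```bash
mkdir -p pics; ls; python3 - <<'E'
from cell import *
import cv2,numpy as np
s=observe();print({k:np.round(v,3) for k,v in s.items()})
ims=[]
for n in("scene","top"):
    c=read_camera(n);np.savez(f"pics/{n}0.npz",**{k:np.array(v) for k,v in c.items()});ims.append(c["img"])
    print(n,c["fx"],c["fy"],c["cx"],c["cy"],c["dist_coeffs"],np.round(c["world_from_camera"],3).tolist(),(c["depth"]>0).mean())
    cv2.imwrite(f"pics/{n}0.png",cv2.resize(c["img"][...,::-1],(800,600)))
E
```

```text
pics
{'time': np.float64(0.0), 'qpos': array([-1.369,  0.343,  1.525,  0.   ,  1.275, -0.146]), 'qvel': array([ 0.   , -0.001,  0.001,  0.004,  0.003, -0.001]), 'joint_efforts': array([-1.0000e-03, -4.3124e+01, -2.4422e+01,  7.2000e-02,  5.6000e-02,
       -0.0000e+00]), 'tool_pos': array([ 0.179, -0.493,  0.404]), 'tool_rot': array([-3.14 , -0.   ,  0.348]), 'contact_force': array([ 0.03 , -0.094,  0.462]), 'torque': array([-0.039,  0.002,  0.03 ]), 'grip_force': np.float64(0.0), 'opening': np.float64(0.092)}
scene 470.6923343339072 470.6923343339072 262.2804659742687 190.27333776568963 [0.00339771 0.         0.         0.         0.        ] [[-0.866, -0.256, 0.429, 1.16], [0.499, -0.477, 0.723, 1.021], [0.019, 0.841, 0.541, 0.994], [0.0, 0.0, 0.0, 1.0]] 0.9933217366536459
top 380.8788614939848 380.8788614939848 258.4236215011456 188.04656210951762 [-0.01410444  0.          0.          0.          0.        ] [[-0.085, 0.972, -0.218, 0.324], [-0.996, -0.083, 0.017, 0.012], [-0.002, 0.218, 0.976, 1.305], [0.0, 0.0, 0.0, 1.0]] 0.9960276285807291
```

View pics/scene0.png

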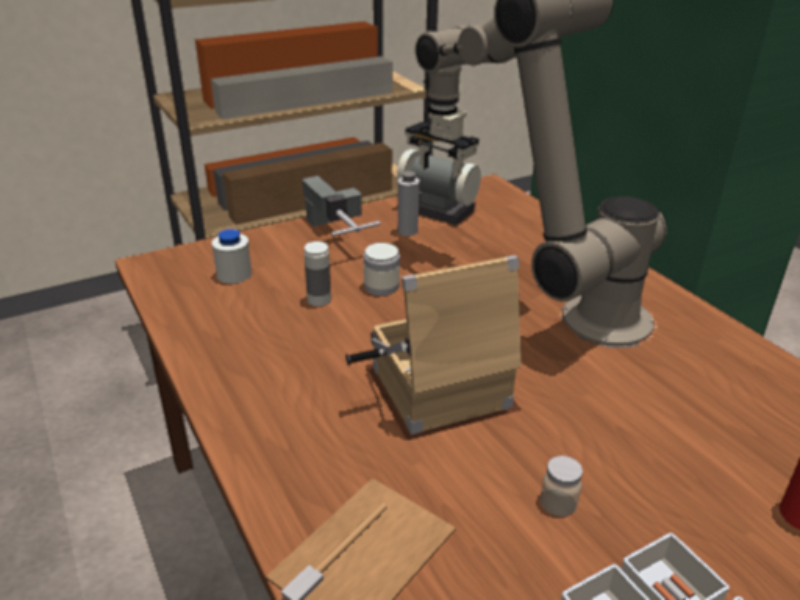

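View pics/top0.png

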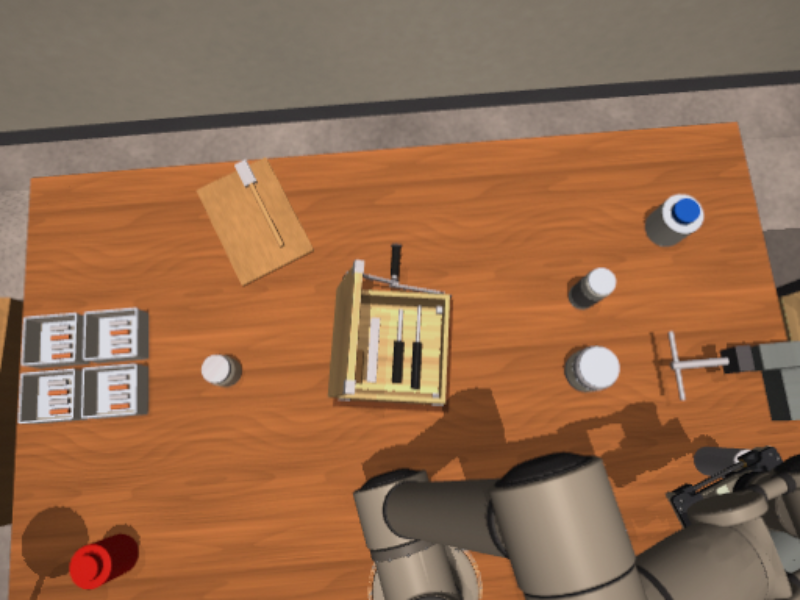

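The top view shows the chest with its hinge towards world +y and the black handle at about (396,262), pointing to world +x. Lid corner plates are at (359,266) and (350,386). The bystanders are well clear of the chest. I'll measure next.

```bash
cat > h.py <<'E'
import numpy as np,cv2
def load(f): return dict(np.load(f))
def cloud(c):
    h,w=c["depth"].shape
    uv=np.stack(np.meshgrid(np.arange(w),np.arange(h)),-1).reshape(-1,1,2).astype(float)
    K=np.array([[c["fx"],0,c["cx"]],[0,c["fy"],c["cy"]],[0,0,1]],float)
    n=cv2.undistortPoints(uv,K,np.array(c["dist_coeffs"],float))[:,0]
    d=c["depth"].reshape(-1)
    p=np.stack([n[:,0]*d,-n[:,1]*d,-d,np.ones_like(d)],-1)@np.array(c["world_from_camera"]).T
    return p[:,:3].reshape(h,w,3)
E
python3 - <<'E'
from h import *
np.set_printoptions(precision=4,suppress=True)
for n,box in(("top",(150,190,238,270)),("scene",(215,240,215,275))):
    c=load(f"pics/{n}0.npz");P=cloud(c);img=c["img"].astype(int)
    r0,r1,c0,c1=box;Q=P[r0:r1,c0:c1].reshape(-1,3);I=img[r0:r1,c0:c1].reshape(-1,3)
    m=(I.max(1)<55)&(Q[:,2]>.1);q=Q[m]
    print(n,"handle n",m.sum(),"min",q.min(0),"max",q.max(0),"med",np.median(q,0))
    for a in np.arange(.40,.72,.02):
        s=q[(q[:,0]>=a)&(q[:,0]<a+.02)]
        if len(s)>3: print("  x",round(a,2),len(s),s.min(0)[1:],s.max(0)[1:],s.mean(0))
# lid outer plane from scene
c=load("pics/scene0.npz");P=cloud(c)
q=P[185:240,272:325].reshape(-1,3);ctr=q.mean(0);nv=np.linalg.svd(q-ctr)[2][2];nv*=np.sign(nv[1]);print("lid plane",ctr,nv,"tilt",np.degrees(np.arcsin(nv[2])),"yaw",np.degrees(np.arctan2(-nv[0],nv[1])),"res",np.std((q-ctr)@nv))
q=P[252:262,275:320].reshape(-1,3);ctr=q.mean(0);nv=np.linalg.svd(q-ctr)[2][2];print("back wall",ctr,nv,np.std((q-ctr)@nv))
# lid extents: points near lid plane
A=P.reshape(-1,3)
c=load("pics/top0.npz");T=cloud(c);B=T.reshape(-1,3)
for nm,C in(("scene",A),("top",B)):
    m=(C[:,2]>.24)&(C[:,0]>.3)&(C[:,0]<.7)&(C[:,1]>-.05)&(C[:,1]<.2);q=C[m];print(nm,"lid upper",m.sum(),q.min(0),q.max(0)); 
    # chest rim
m=(B[:,2]>.09)&(B[:,2]<.15)&(B[:,0]>.3)&(B[:,0]<.7)&(abs(B[:,1])<.2);q=B[m];print("rim z hist",np.histogram(q[:,2],bins=12))
q=B[m&(abs(B[:,2]-np.median(q[:,2]))<.03)];print(q.min(0),q.max(0))
m=(B[:,2]>.05)&(B[:,2]<.3)&(abs(B[:,0]-.45)<.4)&(B[:,1]<-.2)&(B[:,1]>-.6);q=B[m]
for (u,v) in((600,283),(597,368),(219,370)):print("obj",T[int(v*.64),int(u*.64)])
for (u,v) in((359,266),(350,386),(445,297),(441,400)):print("pt",T[int(v*.64),int(u*.64)])
cv2.imwrite("pics/crop.png",np.hstack([cv2.resize(load("pics/top0.npz")["img"][145:265,205:295,::-1],None,fx=4.4,fy=4.4,interpolation=2),cv2.resize(load("pics/scene0.npz")["img"][160:280,215:340,::-1],None,fx=3.2,fy=4.4,interpolation=2)]))
E
```

```text
top handle n 90 min [ 0.6286 -0.0052  0.1303] max [0.6885 0.0152 0.1445] med [0.6577 0.0045 0.1372]
  x 0.62 18 [0.0018 0.1329] [0.0152 0.1409] [0.6338 0.0082 0.1364]
  x 0.64 31 [-0.003   0.1303] [0.0144 0.1439] [0.65   0.0049 0.1368]
  x 0.66 30 [-0.0047  0.1322] [0.0094 0.1431] [0.6702 0.0023 0.1371]
  x 0.68 11 [-0.0052  0.133 ] [0.0078 0.1445] [0.6836 0.0024 0.1383]
scene handle n 102 min [ 0.613  -0.0035  0.1251] max [0.6921 0.1038 0.2123] med [0.6531 0.0107 0.135 ]
  x 0.6 15 [0.0172 0.1266] [0.1038 0.2123] [0.6158 0.0765 0.1825]
  x 0.62 18 [0.0035 0.1251] [0.0186 0.1402] [0.6347 0.013  0.1338]
  x 0.64 27 [0.002  0.1292] [0.0191 0.1398] [0.6501 0.0111 0.1342]
  x 0.66 26 [-0.003   0.1285] [0.0127 0.1401] [0.6702 0.0077 0.1346]
  x 0.68 16 [-0.0035  0.1268] [0.0151 0.138 ] [0.6872 0.0071 0.1343]
lid plane [0.5053 0.1231 0.2092] [-0.5007  0.8482 -0.1729] tilt -9.955782647697724 yaw 30.557129117100253 res 0.04105479987245085
back wall [0.5032 0.1318 0.048 ] [ 0.1475  0.9889 -0.0202] 0.0020412172766476693
scene lid upper 2292 [0.3877 0.0593 0.24  ] [0.6128 0.131  0.3292]
top lid upper 1647 [0.3243 0.0124 0.2401] [0.6081 0.1254 1.3049]
rim z hist (array([ 34,  40,  45, 294, 259,  32,  21,  33,  58, 101,  47,  21]), array([0.0901, 0.0951, 0.1001, 0.105 , 0.11  , 0.115 , 0.1199, 0.1249,
       0.1299, 0.1348, 0.1398, 0.1448, 0.1497]))
[ 0.3635 -0.1041  0.0901] [0.6913 0.1569 0.1408]
obj [ 0.571  -0.4003  0.1499]
obj [ 0.4081 -0.3828  0.1047]
obj [0.4722 0.3824 0.0838]
pt [0.5986 0.0694 0.3253]
pt [0.3969 0.096  0.3252]
pt [ 0.5768 -0.0892  0.1133]
pt [ 0.3699 -0.0623  0.1143]
```

View pics/crop.png

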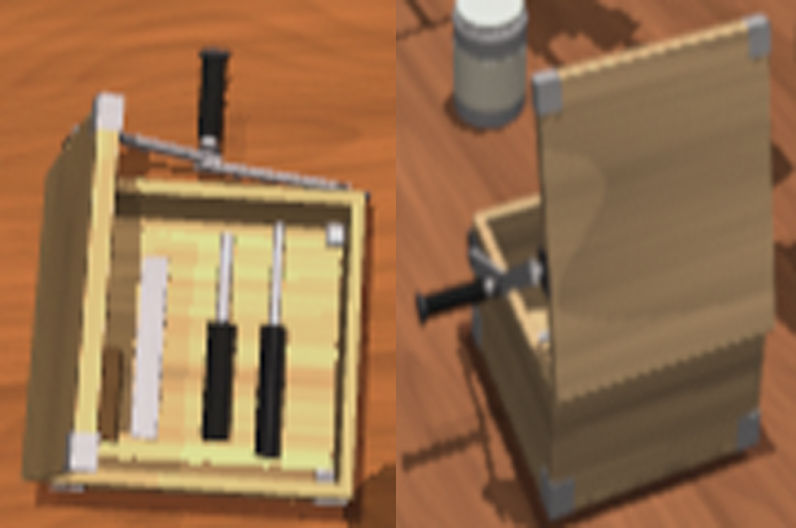

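Chest yaw is about -7.7°, with its origin near (0.491, 0.021) and the board about 2 mm high. The handle grip is near (0.665, 0.003, 0.131); the back wall distance comes out at 111 mm against the 110 given. The crop shows the stay locked and the bar clear on all sides.

>>> {"fn": "arm_command", "kwargs": {"xyz": [[29,21.5,0],[29,21.5,0],[29,21.5,0],[29,21.5,0],[29,21.5,0],[29,21.5,0],[29,21.5,0],[29,21.5,0],[29,21.5,0],[29,21.5,0],[29,21.5,0],[29,21.5,0],[29,21.5,0],[29,21.5,0],[29,21.5,0],[29,21.5,0],[0,0,0]], "spin": [-1.725,-1.725,-1.725,-1.725,-1.725,-1.725,-1.725,-1.725,-1.725,-1.725,-1.725,-1.725,-1.725,-1.725,-1.725,-1.725,0], "jaw": 1, "squeeze": 4}}

```text
time: 1.8
tool_pos: [0.6453, -0.1465, 0.4033]
tool_rot: [-3.14, 0.001, -0.131]
contact_force: [-1.1, -0.8, -0.3]
opening: 0.0919
grip_force: 0.0
```

>>> {"fn": "arm_command", "kwargs": {"xyz": [[3.3,25,0],[3.3,25,0],[3.3,25,0],[3.3,25,0],[3.3,25,0],[3.3,24.5,0],[0,0,-20],[0,0,-20],[0,0,0],[0,0,0]], "spin": [0,0,0,0,0,0,0,0,0,0]}}

```text
time: 2.8
tool_pos: [0.6626, -0.0006, 0.3647]
tool_rot: [3.141, 0.001, -0.134]
contact_force: [0.2, 0.3, 0.6]
opening: 0.0918
grip_force: 0.0
```

```bash
python3 - <<'E'
from cell import *
from h import *
np.set_printoptions(precision=4,suppress=True)
s=observe();print(s["tool_pos"],s["tool_rot"],s["contact_force"])
for n in ("wrist","top"):
    c=read_camera(n);P=cloud(c).reshape(-1,3)
    m=(P[:,2]>.115)&(P[:,2]<.15)&(P[:,0]>.62)&(P[:,0]<.70)&(P[:,1]>-.03)&(P[:,1]<.04);q=P[m]
    print(n,m.sum())
    if m.sum()<5: continue
    print(q.min(0),q.max(0),np.polyfit(q[:,0],q[:,1],1))
    for a in np.arange(.62,.70,.01):
        t=q[(q[:,0]>=a)&(q[:,0]<a+.01)]
        if len(t)>3:print(round(a,2),len(t),t[:,1].min(),t[:,1].max(),t[:,1].mean(),t[:,2].max(),t[:,2].mean())
    if n=="wrist":cv2.imwrite("pics/w1.png",c["img"][...,::-1])
E
```

```text
[ 0.6626 -0.0006  0.3647] [ 3.1413  0.001  -0.1343] [0.2407 0.2555 0.6395]
wrist 1905
[ 0.62   -0.0115  0.1198] [0.6928 0.0181 0.1437] [-0.1419  0.098 ]
0.62 184 0.00036621945100413604 0.018149218339406473 0.009528481378864436 0.14030207610930387 0.136265228330059
0.63 226 -0.0009409774117385104 0.01735917051473201 0.008112222639773148 0.1408023185053835 0.13762879992124585
0.64 243 -0.002150645168299825 0.015872632041921686 0.006646175619308704 0.14083306277608285 0.1377613057101664
0.65 252 -0.004418879901951941 0.014349658000844867 0.004805818653734545 0.14094000155621303 0.13741386374990752
0.66 264 -0.005671641162524589 0.012809133336058546 0.0034428405864056558 0.14075706214403605 0.13755669121374678
0.67 266 -0.006968506913822955 0.011270082152179069 0.0020434227460127538 0.1413481892117774 0.13773024346033397
0.68 282 -0.011458094536402393 0.01061417044517085 -0.00023585747038442042 0.1435953870804695 0.13833658953894526
0.69 188 -0.00989660178464955 0.011474812210156598 0.0017869893822183953 0.1437379928110595 0.13366892718272097
top 16
[ 0.6638 -0.0083  0.1265] [0.6835 0.0092 0.1405] [-0.164   0.1118]
0.66 10 -0.0038736716143647574 0.009152773563932673 0.0026662635693167117 0.13980770806792808 0.13718894273967353
0.68 6 -0.008297089780631225 0.007807528979036363 -0.00017781571976222335 0.14047709157662913 0.13506115361764737
```

View pics/w1.png

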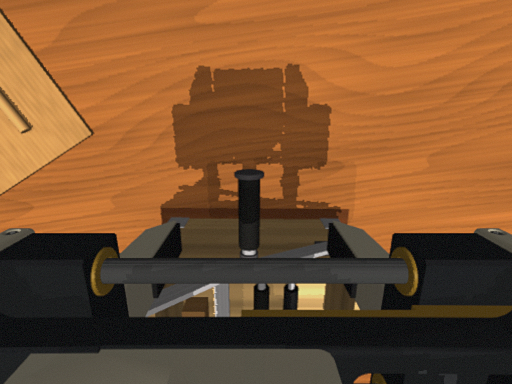

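The wrist view shows the handle vertical at column 249, rows 172–250, between the open fingers. The handle needs +4 mm in x, +4 mm in y and -74 mm in z.

>>> {"fn": "arm_command", "kwargs": {"xyz": [[4,4,-4],[0,0,-15],[0,0,-15],[0,0,-15],[0,0,-15],[0,0,-10],[0,0,0],[0,0,0]], "spin": [-0.4,0,0,0,0,0,0,0]}}

```text
time: 3.7
tool_pos: [0.667, 0.004, 0.2913]
tool_rot: [3.142, -0.001, -0.141]
contact_force: [0.4, -0.1, 0.6]
opening: 0.0923
grip_force: 0.0
```

>>> {"fn": "arm_command", "kwargs": {"xyz": [[0,0,0],[0,0,0],[0,0,0],[0,0,0],[0,0,0],[0,0,0],[0,0,0],[0,0,0]], "spin": [0,0,0,0,0,0,0,0], "jaw": -0.35, "squeeze": 3}}

```text
time: 4.5
tool_pos: [0.6667, 0.0039, 0.2907]
tool_rot: [3.141, 0.0, -0.141]
contact_force: [0.2, -0.7, 0.2]
opening: 0.033
grip_force: 0.0
```

Now close with the lowest squeeze and watch for side force.

>>> {"fn": "arm_command", "kwargs": {"xyz": [[0,0,0],[0,0,0],[0,0,0],[0,0,0],[0,0,0],[0,0,0],[0,0,0],[0,0,0]], "spin": [0,0,0,0,0,0,0,0], "jaw": -1, "squeeze": 3}}

```text
time: 5.3
tool_pos: [0.6667, 0.0035, 0.2906]
tool_rot: [3.141, 0.0, -0.141]
contact_force: [-0.9, -4.8, -0.3]
opening: 0.0179
grip_force: 3.0
```

>>> {"fn": "arm_command", "kwargs": {"xyz": [[-0.1,-0.4,0],[0,0,0],[0,0,0],[0,0,0]], "spin": [0,0,0,0], "squeeze": 15}}

```text
time: 5.7
tool_pos: [0.6666, 0.0034, 0.2906]
tool_rot: [3.141, 0.0, -0.141]
contact_force: [-0.1, -5.9, -1.8]
opening: 0.0176
grip_force: 15.0
```

>>> {"fn": "arm_command", "kwargs": {"xyz": [[-0.1,-0.8,1.65],[-0.1,-0.8,1.65],[-0.1,-0.85,1.6],[-0.1,-0.85,1.6],[0,0,0]], "spin": [0,0,0,0,0]}}

```text
time: 6.2
tool_pos: [0.6662, 0.0001, 0.297]
tool_rot: [3.141, 0.001, -0.141]
contact_force: [0.6, -4.9, -6.3]
opening: 0.0175
grip_force: 15.0
```

>>> {"fn": "arm_command", "kwargs": {"xyz": [[-0.1,-1.2,1.6],[-0.1,-1.0,1.6],[-0.1,-1.0,1.55],[-0.1,-1.0,1.55],[0,0,0]], "spin": [0,0,0,0,0]}}

```text
time: 6.7
tool_pos: [0.6657, -0.0039, 0.304]
tool_rot: [-3.142, 0.0, -0.141]
contact_force: [-1.6, -2.8, -2.9]
opening: 0.0173
grip_force: 15.0
```

>>> {"fn": "arm_command", "kwargs": {"xyz": [[-0.1,-1.1,1.5],[-0.1,-1.0,1.5],[-0.15,-1.1,1.5],[-0.15,-1.1,1.5],[-0.15,-1.1,1.45],[-0.15,-1.1,1.45],[-0.15,-1.2,1.4],[-0.15,-1.2,1.4],[0,0,0]], "spin": [0,0,0,0,0,0,0,0,0]}}

```text
time: 7.6
tool_pos: [0.6647, -0.0119, 0.3159]
tool_rot: [-3.14, -0.0, -0.14]
contact_force: [-2.5, 4.4, -0.6]
opening: 0.0171
grip_force: 15.0
```

>>> {"fn": "arm_command", "kwargs": {"xyz": [[-0.15,-1.2,1.35],[-0.15,-1.2,1.35],[-0.15,-1.25,1.35],[-0.15,-1.25,1.3],[-0.15,-1.3,1.3],[-0.15,-1.3,1.25],[0,0,0],[0,0,0]], "spin": [0,0,0,0,0,0,0,0]}}

```text
time: 8.4
tool_pos: [0.6637, -0.0189, 0.3239]
tool_rot: [-3.139, 0.0, -0.14]
contact_force: [-3.8, 6.8, 1.7]
opening: 0.0175
grip_force: 15.0
```

>>> {"fn": "arm_command", "kwargs": {"xyz": [[0,0.4,-0.3],[0,0,0]], "spin": [0,0], "squeeze": 5}}

```text
time: 8.6
tool_pos: [0.6637, -0.0187, 0.3238]
tool_rot: [-3.14, -0.0, -0.14]
contact_force: [-3.4, 6.6, 2.1]
opening: 0.0176
grip_force: 5.0
```

>>> {"fn": "arm_command", "kwargs": {"xyz": [[0,0,0],[0,0,0],[0,0,0],[0,0,0],[0,0,0],[0,0,0]], "spin": [0,0,0,0,0,0], "jaw": 0}}

```text
time: 9.2
tool_pos: [0.6639, -0.0201, 0.3228]
tool_rot: [3.141, -0.0, -0.141]
contact_force: [-0.1, -0.6, -0.1]
opening: 0.0459
grip_force: 0.0
```

>>> {"fn": "arm_command", "kwargs": {"xyz": [[0,0,10],[0,0,20],[0,0,30],[0,0,30],[0,0,30],[0,0,30],[0,0,30],[0,0,20],[0,0,0],[0,0,0]], "spin": [0,0,0,0,0,0,0,0,0,0]}}

```text
time: 10.2
tool_pos: [0.6637, -0.0199, 0.5226]
tool_rot: [3.141, -0.0, -0.141]
contact_force: [0.7, -0.4, 0.0]
opening: 0.0458
grip_force: 0.0
```

```bash
python3 - <<'E'
from cell import *
from h import *
np.set_printoptions(precision=4,suppress=True)
print(observe()["tool_pos"])
o=np.array([.4925,.0213]);a=np.radians(-7.9);ex=np.array([np.cos(a),np.sin(a)]);ey=np.array([-ex[1],ex[0]])
for n in("scene","wrist"):
    c=read_camera(n);P=cloud(c).reshape(-1,3);I=c["img"].reshape(-1,3).astype(int)
    L=np.c_[(P[:,:2]-o)@ex,(P[:,:2]-o)@ey,P[:,2]]
    m=(L[:,0]>.145)&(L[:,0]<.205)&(abs(L[:,1])<.06)&(L[:,2]>.11)&(L[:,2]<.19)&(I.max(1)<60)
    print(n,"handle",m.sum(),L[m].min(0) if m.any() else 0,L[m].max(0) if m.any() else 0)
    m=(abs(L[:,0])<.108)&(L[:,1]>-.02)&(L[:,1]<.18)&(L[:,2]>.14)&(L[:,2]<.36);q=L[m]
    print("lid",m.sum(),q.min(0),q.max(0))
    if n=="scene":
        s=q[q[:,2]<.31];f=np.polyfit(s[:,2],s[:,1],1);print("fit y(z)",f,"open deg",np.degrees(np.arctan2(1,-f[0])))
        cv2.imwrite("pics/s2.png",cv2.resize(c["img"][130:290,180:380,::-1],(800,640))[:600])
E
```

```text
[ 0.6637 -0.0199  0.5226]
scene handle 70 [ 0.1467 -0.0186  0.1575] [ 0.2009 -0.0033  0.174 ]
lid 4497 [-0.108  0.042  0.14 ] [0.108  0.1214 0.3276]
fit y(z) [-0.3155  0.1599] open deg 72.49104926395368
wrist handle 613 [ 0.145  -0.0259  0.1536] [ 0.1999 -0.0052  0.1734]
lid 37 [0.1053 0.0993 0.1405] [0.108  0.115  0.1779]
```

View pics/s2.png

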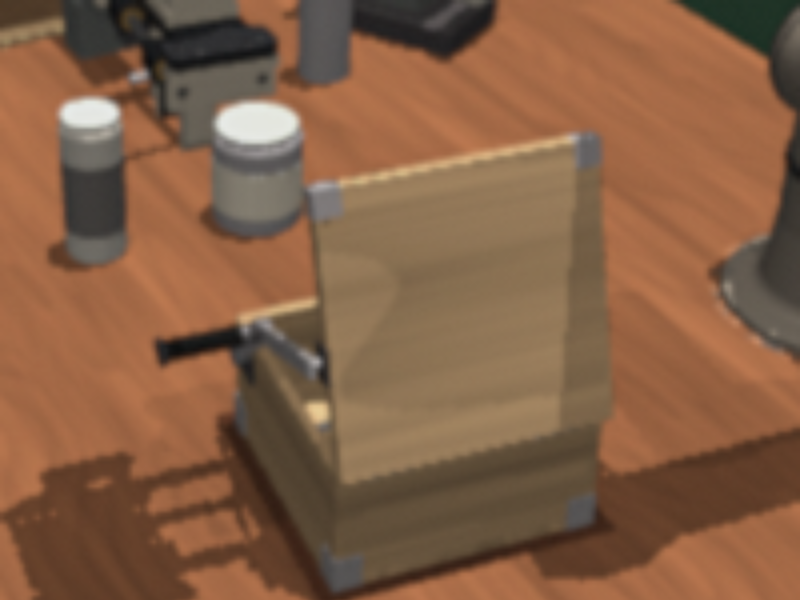

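The view shows the knee raised and the stay unlocked: handle at about (200,345), lid at 72.5° and holding still. Next I close the fingers and go round to the lid's outer face.

>>> {"fn": "arm_command", "kwargs": {"xyz": [[0,0,30],[-10,10,0],[-20,20,0],[-25,25,0],[-25,25,0],[-25,25,0],[-25,22,0],[-16,14,0],[-10,10,0],[0,0,0]], "spin": [0,0,0,0,0,0,0,0,0,0], "jaw": -1, "squeeze": 10}}

```text
time: 11.3
tool_pos: [0.5071, 0.132, 0.5525]
tool_rot: [3.141, 0.001, -0.139]
contact_force: [0.7, -0.4, -0.8]
opening: 0.0004
grip_force: 0.0
```

>>> {"fn": "arm_command", "kwargs": {"xyz": [[0,0,-15],[0,0,-20],[0,0,-15],[0,0,-8],[0,0,0],[0,0,0]], "spin": [0,0,0,0,0,0]}}

```text
time: 11.9
tool_pos: [0.5084, 0.1307, 0.4951]
tool_rot: [3.142, -0.0, -0.141]
contact_force: [0.0, -1.0, 0.2]
opening: 0.0007
grip_force: 0.0
```

>>> {"fn": "arm_command", "kwargs": {"xyz": [[-0.8,-6,0],[-0.8,-6,0],[-0.8,-6,0],[-0.7,-5,0],[-0.4,-3,0],[-0.4,-3,0],[0,0,0]], "spin": [0,0,0,0,0,0,0]}}

```text
time: 12.6
tool_pos: [0.5039, 0.1017, 0.4949]
tool_rot: [3.141, -0.0, -0.141]
contact_force: [0.4, -0.2, -0.0]
opening: 0.0003
grip_force: 0.0
```

>>> {"fn": "arm_command", "kwargs": {"xyz": [[-0.4,-3,0],[-0.4,-3,0],[0,0,0]], "spin": [0,0,0]}}

```text
time: 12.9
tool_pos: [0.5031, 0.0958, 0.4948]
tool_rot: [3.141, 0.0, -0.141]
contact_force: [-0.1, 1.0, -0.2]
opening: 0.0003
grip_force: 0.0
```

>>> {"fn": "arm_command", "kwargs": {"xyz": [[-0.4,-3,0],[-0.4,-3,0],[0,0,0]], "spin": [0,0,0]}}

```text
time: 13.2
tool_pos: [0.5023, 0.0899, 0.4949]
tool_rot: [-3.141, -0.0, -0.141]
contact_force: [0.2, 1.0, -0.3]
opening: 0.0004
grip_force: 0.4
```

```bash
cat >> h.py <<'E'
def lid(c):
    o=np.array([.4925,.0213]);a=np.radians(-7.9);ex=np.array([np.cos(a),np.sin(a)]);ey=np.array([-ex[1],ex[0]])
    P=cloud(c).reshape(-1,3);L=np.c_[(P[:,:2]-o)@ex,(P[:,:2]-o)@ey,P[:,2]]
    # lid strip on the far side in x from the gripper
    m=(L[:,0]>.06)&(L[:,0]<.105)&(L[:,1]>-.12)&(L[:,1]<.118)&(L[:,2]>.135)&(L[:,2]<.36);q=L[m][:,1:]
    for _ in range(4):
        k=q.mean(0);d=np.linalg.svd(q-k,full_matrices=False)[2];r=abs((q-k)@d[1]);q=q[r<=max(.004,np.median(r)*2)]
    d=d[0]*np.sign(d[0][1]);return np.degrees(np.arctan2(d[1],-d[0])),len(q),q.min(0),q.max(0)
E
python3 - <<'E'
from cell import *
from h import *
print(observe()["tool_pos"],lid(read_camera("scene")),lid(load("pics/scene0.npz")))
E
```

```text
[0.5023339  0.08992593 0.4949165 ] (np.float64(72.1880768002734), 885, array([0.05282536, 0.13549799]), array([0.11793139, 0.32513047])) (np.float64(75.17400152712169), 884, array([0.06375366, 0.13517828]), array([0.11778685, 0.32829279]))
```

```bash
python3 - <<'E'
from h import *
def pos(a,r=211,h=10.5):
    a=np.radians(a);y=110-r*np.cos(a)+14*np.sin(a)+h;z=111.5+r*np.sin(a)+14*np.cos(a)+178
    return np.array([492.5+.1374*y,21.3+.9905*y,z])
p=np.array([502.3,89.9,494.9])
for al in (np.arange(70,29,-2),np.arange(28.5,9,-1.5),np.arange(9,2.4,-.5)):
    out=[]
    for a in al:
        d=np.round(pos(a)-p,1);p=p+d;out.append(d.tolist())
    print(len(out),out,p)
E
```

```text
21 [[-1.4, -7.7, -2.3], [-0.9, -7.0, -2.2], [-1.0, -6.9, -2.4], [-0.9, -6.8, -2.7], [-1.0, -6.7, -2.9], [-0.9, -6.6, -3.2], [-0.9, -6.5, -3.3], [-0.9, -6.4, -3.6], [-0.8, -6.3, -3.9], [-0.9, -6.1, -4.0], [-0.8, -6.0, -4.3], [-0.8, -5.8, -4.4], [-0.8, -5.7, -4.7], [-0.8, -5.5, -4.9], [-0.7, -5.3, -5.0], [-0.7, -5.1, -5.2], [-0.7, -5.0, -5.5], [-0.7, -4.8, -5.6], [-0.6, -4.6, -5.7], [-0.6, -4.3, -5.9], [-0.6, -4.2, -6.1]] [484.9 -33.4 407.1]
13 [[-0.4, -3.0, -4.6], [-0.4, -2.9, -4.7], [-0.4, -2.7, -4.8], [-0.3, -2.6, -4.9], [-0.4, -2.5, -4.9], [-0.3, -2.4, -5.0], [-0.3, -2.2, -5.1], [-0.3, -2.1, -5.1], [-0.3, -2.0, -5.1], [-0.2, -1.8, -5.3], [-0.3, -1.7, -5.2], [-0.2, -1.6, -5.3], [-0.2, -1.4, -5.4]] [480.9 -62.3 341.7]
14 [[-0.2, -1.3, -5.4], [-0.0, -0.4, -1.8], [-0.1, -0.4, -1.8], [-0.0, -0.3, -1.8], [-0.1, -0.4, -1.8], [-0.0, -0.3, -1.8], [-0.1, -0.3, -1.8], [-0.0, -0.3, -1.8], [-0.1, -0.3, -1.9], [0.0, -0.3, -1.8], [-0.0, -0.3, -1.8], [-0.1, -0.2, -1.8], [0.0, -0.2, -1.9], [-0.0, -0.2, -1.8]] [480.2 -67.5 312.7]
```

>>> {"fn": "arm_command", "kwargs": {"xyz": [[-0.7,-3.9,-1.1],[-0.7,-3.8,-1.2],[-0.9,-7.0,-2.2],[-1.0,-6.9,-2.4],[-0.9,-6.8,-2.7],[0,0,0]], "spin": [0,0,0,0,0,0]}}

```text
time: 13.85
tool_pos: [0.498, 0.0604, 0.4848]
tool_rot: [3.14, 0.001, -0.142]
contact_force: [-0.2, -0.6, -0.1]
opening: 0.0007
grip_force: 0.0
```

>>> {"fn": "arm_command", "kwargs": {"xyz": [[-1.0,-6.7,-2.9],[-0.9,-6.6,-3.2],[-0.9,-6.5,-3.3],[-0.9,-6.4,-3.6],[-0.8,-6.3,-3.9],[-0.9,-6.1,-4.0],[-0.8,-6.0,-4.3],[-0.8,-5.8,-4.4],[0,0,0]], "spin": [0,0,0,0,0,0,0,0,0]}}

```text
time: 14.75
tool_pos: [0.4911, 0.0105, 0.4547]
tool_rot: [3.141, 0.001, -0.142]
contact_force: [0.3, -0.3, 0.2]
opening: 0.0006
grip_force: 0.0
```

```bash
python3 - <<'E'
from cell import *
from h import *
c=read_camera("scene");print(observe()["tool_pos"],lid(c))
cv2.imwrite("pics/s3.png",c["img"][130:330,150:400,::-1])
E
```

```text
[0.49113329 0.01077965 0.45497123] (np.float64(48.722102523609564), 829, array([-0.02783641,  0.13514619]), array([0.10956452, 0.2848415 ]))
```

View pics/s3.png

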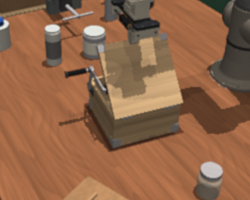

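The lid has followed down to 48.7° as planned, with the gripper at its free edge. Continuing.

>>> {"fn": "arm_command", "kwargs": {"xyz": [[-0.8,-5.7,-4.7],[-0.8,-5.5,-4.9],[-0.7,-5.3,-5.0],[-0.7,-5.1,-5.2],[-0.7,-5.0,-5.5],[-0.7,-4.8,-5.6],[-0.6,-4.6,-5.7],[-0.6,-4.3,-5.9],[-0.6,-4.2,-6.1],[0,0,0]], "spin": [0,0,0,0,0,0,0,0,0,0]}}

```text
time: 15.8
tool_pos: [0.4847, -0.0337, 0.4059]
tool_rot: [-3.142, 0.002, -0.141]
contact_force: [-0.2, 0.2, 0.6]
opening: 0.0005
grip_force: 0.0
```

>>> {"fn": "arm_command", "kwargs": {"xyz": [[-0.4,-3.0,-4.6],[-0.4,-2.9,-4.7],[-0.4,-2.7,-4.8],[-0.3,-2.6,-4.9],[-0.4,-2.5,-4.9],[-0.3,-2.4,-5.0],[-0.3,-2.2,-5.1],[0,0,0]], "spin": [0,0,0,0,0,0,0,0]}}

```text
time: 16.6
tool_pos: [0.4824, -0.0518, 0.3722]
tool_rot: [-3.142, 0.001, -0.141]
contact_force: [0.2, -1.2, -0.1]
opening: 0.0005
grip_force: 0.0
```

>>> {"fn": "arm_command", "kwargs": {"xyz": [[-0.3,-2.1,-5.1],[-0.3,-2.0,-5.1],[-0.2,-1.8,-5.3],[-0.3,-1.7,-5.2],[-0.2,-1.6,-5.3],[-0.2,-1.4,-5.4],[0,0,0]], "spin": [0,0,0,0,0,0,0]}}

```text
time: 17.3
tool_pos: [0.4807, -0.0623, 0.3407]
tool_rot: [-3.141, 0.002, -0.141]
contact_force: [-0.5, 1.3, -0.2]
opening: 0.0006
grip_force: 0.0
```

```bash
python3 - <<'E'
from cell import *
from h import *
c=read_camera("scene");print(observe()["tool_pos"],lid(c))
cv2.imwrite("pics/s4.png",c["img"][130:330,150:400,::-1])
E
```

```text
[ 0.48077365 -0.06215284  0.34104315] (np.float64(10.433304429780073), 461, array([-0.10364283,  0.13501411]), array([0.06645241, 0.16626202]))
```

View pics/s4.png

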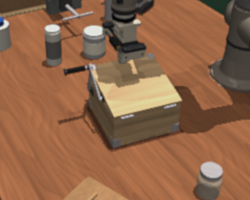

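The lid is at 10.4° and nearly shut. I'll go slower from here.

>>> {"fn": "arm_command", "kwargs": {"xyz": [[-0.1,-0.5,-1.8],[-0.1,-0.4,-1.8],[0,-0.4,-1.8],[-0.1,-0.4,-1.8],[-0.1,-0.4,-1.8],[0,-0.3,-1.8],[-0.1,-0.4,-1.8],[0,-0.3,-1.8],[-0.1,-0.3,-1.8],[0,-0.3,-1.8],[-0.1,-0.3,-1.8],[0,-0.3,-1.8],[0,-0.2,-1.8],[0,-0.2,-1.8],[0,0,0]], "spin": [0,0,0,0,0,0,0,0,0,0,0,0,0,0,0]}}

```text
time: 18.85
tool_pos: [0.4803, -0.0669, 0.3162]
tool_rot: [3.141, 0.0, -0.141]
contact_force: [-0.5, -0.3, 0.4]
opening: 0.0005
grip_force: 0.0
```

>>> {"fn": "arm_command", "kwargs": {"xyz": [[0,0,-1],[0,0,-1],[0,0,-1],[0,0,-1],[0,0,-1],[0,0,-1],[0,0,0]], "spin": [0,0,0,0,0,0,0]}}

```text
time: 19.55
tool_pos: [0.4803, -0.0668, 0.3103]
tool_rot: [-3.142, 0.0, -0.141]
contact_force: [0.3, -0.5, 0.5]
opening: 0.0003
grip_force: 0.2
```

>>> {"fn": "arm_command", "kwargs": {"xyz": [[0,0,-0.5],[0,0,-0.5],[0,0,-0.5],[0,0,-0.5],[0,0,-0.5],[0,0,-0.5],[0,0,-0.5],[0,0,0]], "spin": [0,0,0,0,0,0,0,0]}}

```text
time: 20.35
tool_pos: [0.4803, -0.0668, 0.3068]
tool_rot: [-3.142, 0.0, -0.141]
contact_force: [0.0, -1.1, 0.3]
opening: 0.0005
grip_force: 0.4
```

>>> {"fn": "arm_command", "kwargs": {"xyz": [[0,0,-0.4],[0,0,-0.4],[0,0,-0.4],[0,0,0]], "spin": [0,0,0,0]}}

```text
time: 20.75
tool_pos: [0.4802, -0.0669, 0.3057]
tool_rot: [3.142, 0.0, -0.141]
contact_force: [0.2, 0.5, -0.4]
opening: 0.0002
grip_force: 0.4
```

```bash
python3 - <<'E'
from cell import *
from h import *
P=cloud(read_camera("scene")).reshape(-1,3);o=np.array([.4925,.0213]);a=np.radians(-7.9);ex=np.array([np.cos(a),np.sin(a)]);ey=np.array([-ex[1],ex[0]])
L=np.c_[(P[:,:2]-o)@ex,(P[:,:2]-o)@ey,P[:,2]]
m=(L[:,0]>.05)&(L[:,0]<.1)&(abs(L[:,1])<.1)&(L[:,2]>.115)&(L[:,2]<.15);q=L[m]
f=np.polyfit(q[:,1],q[:,2],1);print(m.sum(),f,"open deg",-np.degrees(f[0]),"edge z",np.polyval(f,-.11))
E
```

```text
631 [-0.01462769  0.12486329] open deg 0.8381046180441429 edge z 0.12647233704735497
```

>>> {"fn": "arm_command", "kwargs": {"xyz": [[0,0,-0.4],[0,0,-0.4],[0,0,0]], "spin": [0,0,0]}}

```text
time: 21.1
tool_pos: [0.4802, -0.0669, 0.3049]
tool_rot: [3.142, 0.0, -0.141]
contact_force: [-1.1, -0.6, 0.7]
opening: 0.0006
grip_force: 0.4
```

>>> {"fn": "arm_command", "kwargs": {"xyz": [[0,0,-0.3],[0,0,-0.3],[0,0,0]], "spin": [0,0,0]}}

```text
time: 21.4
tool_pos: [0.4802, -0.0669, 0.3043]
tool_rot: [3.142, 0.0, -0.141]
contact_force: [0.1, -0.4, 0.9]
opening: 0.0008
grip_force: 0.4
```

>>> {"fn": "arm_command", "kwargs": {"xyz": [[0,0,-0.3],[0,0,0]], "spin": [0,0]}}

```text
time: 21.6
tool_pos: [0.4803, -0.0668, 0.304]
tool_rot: [3.142, 0.0, -0.141]
contact_force: [0.6, -0.0, 1.0]
opening: 0.0005
grip_force: 0.5
```

>>> {"fn": "arm_command", "kwargs": {"xyz": [[0,0,-0.3],[0,0,0]], "spin": [0,0]}}

```text
time: 21.8
tool_pos: [0.4802, -0.0669, 0.3037]
tool_rot: [3.142, 0.0, -0.141]
contact_force: [-0.7, -0.8, 1.6]
opening: 0.0008
grip_force: 0.5
```

>>> {"fn": "arm_command", "kwargs": {"xyz": [[0,0,-0.3],[0,0,0]], "spin": [0,0]}}

```text
time: 22.0
tool_pos: [0.4802, -0.0669, 0.3034]
tool_rot: [3.142, 0.0, -0.141]
contact_force: [0.5, -0.9, 0.4]
opening: 0.0009
grip_force: 0.5
```

>>> {"fn": "arm_command", "kwargs": {"xyz": [[0,0,-0.3],[0,0,0]], "spin": [0,0]}}

```text
time: 22.2
tool_pos: [0.4802, -0.0668, 0.3031]
tool_rot: [3.142, 0.0, -0.141]
contact_force: [0.2, 0.3, 1.3]
opening: 0.0006
grip_force: 0.5
```

>>> {"fn": "arm_command", "kwargs": {"xyz": [[0,0,-0.3],[0,0,0]], "spin": [0,0]}}

```text
time: 22.4
tool_pos: [0.4803, -0.0669, 0.3028]
tool_rot: [3.142, 0.0, -0.141]
contact_force: [-0.3, -0.1, 0.4]
opening: 0.0007
grip_force: 0.5
```

>>> {"fn": "arm_command", "kwargs": {"xyz": [[0,0,-0.3],[0,0,0]], "spin": [0,0]}}

```text
time: 22.6
tool_pos: [0.4803, -0.0669, 0.3026]
tool_rot: [3.141, -0.0, -0.141]
contact_force: [-0.2, -0.7, 2.2]
opening: 0.0006
grip_force: 1.1
```

>>> {"fn": "arm_command", "kwargs": {"xyz": [[0,0,-0.3],[0,0,0]], "spin": [0,0]}}

```text
time: 22.8
tool_pos: [0.4802, -0.0668, 0.3026]
tool_rot: [3.141, -0.0, -0.141]
contact_force: [-1.7, -1.2, 5.9]
opening: 0.0007
grip_force: 2.5
```

>>> {"fn": "arm_command", "kwargs": {"xyz": [[0,0,-0.3],[0,0,0]], "spin": [0,0]}}

```text
time: 23.0
tool_pos: [0.4802, -0.0668, 0.3025]
tool_rot: [3.141, -0.0, -0.141]
contact_force: [-2.1, 0.1, 6.9]
opening: 0.0003
grip_force: 3.7
```

```bash
cat > m.py <<'E'
from cell import *
from h import *
P=cloud(read_camera("scene")).reshape(-1,3);o=np.array([.4925,.0213]);a=np.radians(-7.9);ex=np.array([np.cos(a),np.sin(a)]);ey=np.array([-ex[1],ex[0]])
L=np.c_[(P[:,:2]-o)@ex,(P[:,:2]-o)@ey,P[:,2]]
m=(L[:,0]>.05)&(L[:,0]<.1)&(abs(L[:,1])<.1)&(L[:,2]>.115)&(L[:,2]<.15);q=L[m]
f=np.polyfit(q[:,1],q[:,2],1);print(m.sum(),f,"open deg",-np.degrees(f[0]),"edge z",np.polyval(f,-.11),observe()["contact_force"])
E
python3 m.py
```

```text
619 [-0.00154622  0.12304447] open deg 0.0885917756435583 edge z 0.12321455011120748 [-3.45097607 -0.7565572   6.74245549]
```

The lid is seated. Each 0.3 mm adds about 2.5 N.

>>> {"fn": "arm_command", "kwargs": {"xyz": [[0,0,-0.3],[0,0,-0.3],[0,0,0]], "spin": [0,0,0]}}

```text
time: 23.35
tool_pos: [0.4802, -0.0668, 0.3024]
tool_rot: [3.141, -0.001, -0.141]
contact_force: [-3.3, -0.4, 12.9]
opening: 0.0
grip_force: 6.2
```

>>> {"fn": "arm_command", "kwargs": {"xyz": [[0,0,-0.2],[0,0,0],[0,0,0],[0,0,0]], "spin": [0,0,0,0]}}

```text
time: 23.75
tool_pos: [0.4801, -0.0668, 0.3024]
tool_rot: [3.141, -0.001, -0.141]
contact_force: [-4.3, -0.1, 13.1]
opening: 0.0006
grip_force: 7.0
```

>>> {"fn": "arm_command", "kwargs": {"xyz": [[0,0,0],[0,0,0],[0,0,0],[0,0,0],[0,0,0],[0,0,0],[0,0,0],[0,0,0],[0,0,0],[0,0,0]], "spin": [0,0,0,0,0,0,0,0,0,0]}}

```text
time: 24.75
tool_pos: [0.4802, -0.0668, 0.3024]
tool_rot: [3.141, -0.001, -0.141]
contact_force: [-4.3, -0.4, 13.6]
opening: 0.0008
grip_force: 7.0
```

>>> {"fn": "arm_command", "kwargs": {"xyz": [[0,0,-0.15],[0,0,0],[0,0,0],[0,0,0],[0,0,0],[0,0,0],[0,0,0],[0,0,0],[0,0,0],[0,0,0],[0,0,0],[0,0,0]], "spin": [0,0,0,0,0,0,0,0,0,0,0,0]}}

```text
time: 25.95
tool_pos: [0.4802, -0.0668, 0.3024]
tool_rot: [3.141, -0.001, -0.141]
contact_force: [-5.1, 1.2, 14.7]
opening: 0.0004
grip_force: 7.6
```

>>> {"fn": "arm_command", "kwargs": {"xyz": [[0,0,0.5],[0,0,1],[0,0,5],[0,0,20],[0,0,30],[0,0,30],[0,0,30],[0,0,20],[0,0,0],[0,0,0],[0,0,0]], "spin": [0,0,0,0,0,0,0,0,0,0,0]}}

```text
time: 27.05
tool_pos: [0.4801, -0.0668, 0.4361]
tool_rot: [-3.141, 0.003, -0.141]
contact_force: [0.2, 0.2, 0.1]
opening: 0.0007
grip_force: 0.0
```

```bash
python3 m.py; python3 - <<'E'
from cell import *
from h import *
c=read_camera("scene");cv2.imwrite("pics/s5.png",cv2.resize(c["img"][...,::-1],(800,600)))
E
```

```text
621 [-0.00041115  0.12319134] open deg 0.02355690490013193 edge z 0.12323656169583025 [-0.5276138  -0.19878215  0.48579058]
```

View pics/s5.png

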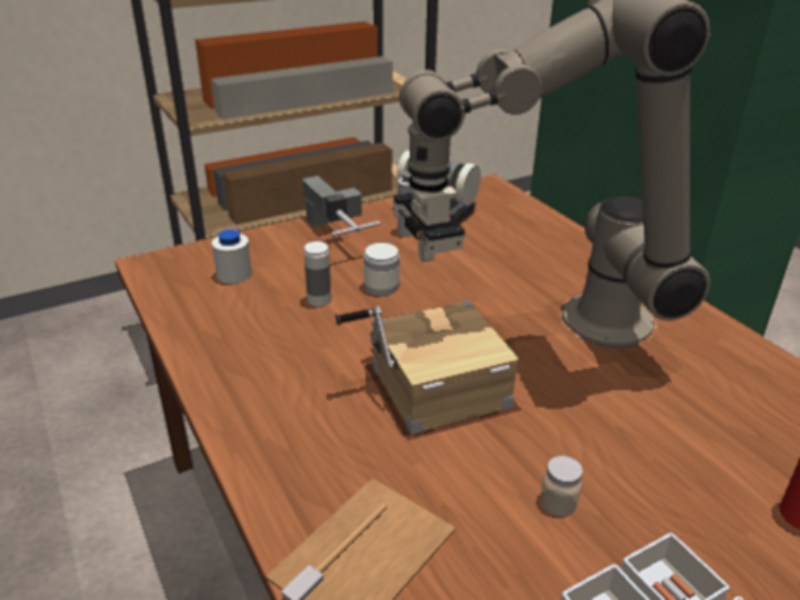

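The lid is shut at 0.02°, with the stay folded at about (380,335). The tins and jar haven't moved, and the arm is clear of everything.

```bash
python3 -c "
from cell import *
print(hand_in())"
```

```text
the job is handed in; nothing more can be done
None
```

The stay is unlocked, and the lid is lowered and pressed home with about 13–15 N for over two seconds; the tins and jar stayed put, and the job was handed in after about 27 s (no verdict returned; bracket strain not measured directly).

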